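Weigh a lens housing on a sprung hook scale and put it in the drawer

ROBOT

A 6-joint arm with a two-finger parallel gripper is mounted at the origin on the work surface; the furniture and walls round the work are solid. World frame = base frame: x ahead of the robot, y to its left, z up, the work surface at z = 0. Lengths are in m, angles in degrees, forces in N, time in s.
With the tool pointing down it reaches from about 0.4 to 0.925 m from the base axis. Payload 3.4 kg.
Tool frame: the origin (TCP) lies at the very end of the fingers, on their centre line; the grasp point (between the pads) lies 19 mm behind it (robot.grasp_offset is the distance from the TCP to the grasp point, in m); z points along the fingers, y is the line along which they close (so a half turn about z gives the same grasp; the last joint's range is limited). The gripper opens to 85 mm and grips with 20 to 120 N. Pads are 22 mm wide; open, the fingers measure 114 mm over their backs; the gripper's body (76 mm by 85 mm) begins 54 mm behind the grasp point. The pads swing forward as they close: fully open they stand 13 mm farther back than shut.
Start: joints at [66.205, 17.578, 86.31, -0, 76.112, -4.211], TCP at [0.193, 0.542, 0.202] pointing down, gripper open.
Joint ranges: [-179.03, 179.03], [-60, 130.46], [8.19, 133.38], [-81.62, 261.62], [5.75, 156.47], [-153.77, 153.77]. Speed limits (degrees/s): [147.25, 147.25, 180, 180, 180, 180].

INTERFACE

Orientations are given as [roll, pitch, yaw] about the fixed x, y, z axes, in that order (R = Rz(yaw) Ry(pitch) Rx(roll)).
In Python, from cell import status, vision, robot gives the robot as it stands.
- The arm moves only by the tool servo_tool, never from a script. Its argument "targets" is one flat list of numbers, 7 for each row, row after row: the opening, from 0 (shut) to 1 (fully open), then the shift along the tool's x, y, z in units of 0.1 m (1.0 is 0.1 m), then the turn, a rotation vector about the tool's x, y, z in units of 0.5 rad (1.0 is 0.5 rad). A call has 1 to 20 rows; each row shifts and turns the commanded pose from where the row before left it, along the tool's axes as they then stand; what a row does not reach is not made up. A row lasts 1/10 s, in which the tool goes at most 50 mm and 8.59 degrees, less where a joint would pass 70% of its speed; a pose out of reach is approached as far as the arm can. A call with a number of a shift or a turn outside -1 to 1 is refused whole. A call with a gripper value outside its range is refused whole. The fingers move at their own pace and stop on an object; "force" is the grip in N (left out, the last holds). Time passes only in rows, so rows that do not move let the fingers close. It gives the time, the measured TCP pose, the force, the opening and the grip force at its end, in the units of the state.
- status.get_state(): the state, without advancing time (a new reading comes with each control period).
- vision.snapshot(name): name is "scene" or "side" or "wrist"; returns the picture (420x560x3 uint8, red, green, blue); there is no depth.
- vision.camera_info(name): a dict with "intrinsics" (3x3 intrinsics, pixels), "R" (3x3) and "t" (3): a world point X has camera coordinates R X + t. Camera axes: x right, y down, z forward; pixel columns grow to the right and rows downward; lengths in m; the calibration is good to about 2 mm. The wrist camera is an equidistant fisheye: a pixel r from the principal point sees the ray r / f radians off the axis. A picture is of the moment at which its call begins: read the wrist's pose just before it. camera_info takes no time and is no camera call; for the wrist camera it gives the pose at the moment of the call.
- robot.close_job(): hands the job in; it is judged then, once.
Trained networks look in the newest picture that a camera, given by its name, has taken for a name from the list of things; names that differ only in an ending like _2 or _b are one class to them, and where a whole thing is asked for, a point or a joint stands for the part that bears it (a point fixed in the world has none). Each returns a list of dicts, best first, with "p" (0 to 1); they miss things now and then, are a little off and sometimes report something else, mostly with a low value. They report only what shows in the picture. A call takes as long as a camera call.
- vision.search_frame(label, camera): "location" ([x, y, z] in m, in world coordinates, good to about 4 mm: the middle of the surface that is visible of it).
- vision.trace(label, camera): "mask" (420x560 bool, what is visible of it).
- vision.place_of(label, camera): "location" ([x, y, z] in m, in world coordinates, good to about 4 mm: a listed point, or the origin of a listed thing).
The state is a dict: "time": time; "qpos": joint angles; "joint_velocities": joint speeds; "tau": joint torques, N m; "ee_pos": TCP position; "eef_rot": TCP orientation; "ft_force": force on the tool from outside, world axes, zero at the start; "wrist_torque": the same for the moment, N m; "grip_width": finger opening in m; "gripper_force": force on a finger pad.
Only numpy, scipy, OpenCV 4.12 (cv2) and the standard library are available. Lean on these libraries where they do the work, as an engineer would, in place of code of your own. Each camera call takes 0.05 s, during which the arm holds its last target. There are 200 camera calls.

TASK

Weigh the lens housing with the red grip: hang it by its bail on the hook of the spring scale, gently enough that the scale does not run to the bottom of its travel, let go and leave it hanging freely until it has been quite still for about two seconds. Then lift it off and stand it flat on the floor of the blue-fronted drawer, which you have to pull open by its handle and leave open. Do not knock over the glue bottle.

Things in the scene. Friction and masses are not known exactly. Their poses are not given: they have to be found in the camera images.
- housing: The lens housing to be weighed: black plate 63 (x) x 91 (y) x 22 (z) mm with a round bore, lying flat, origin near the middle of its underside, z up. On it stand a steel wire bail and a red grip block. 0.23 to 0.38 kg in all, centre of mass below the grip. The bail is symmetric: either side may face the scale.
- housing_grip (a point): Centre of the red grip block on top of the housing's bail, 12 (x) x 28 (y) x 24 (z) mm; 86 mm above the housing's underside (the grip's top at 98 mm). Same axes as the housing.
- housing_eye (a point): Inner peak of the bail, where it rests on the hook: 16 mm below the grip's centre, 70 mm above the housing's underside. The bail is an arch of 6 mm wire in the housing's y-z plane, pointed at the top, 60 mm wide over its legs. Below this point its opening is free for 48 mm down to the housing's top, and is 48 mm wide lower down. Same axes as the housing.
- hook_seat (a point): Top of the 8 mm steel hook rod at its lowest place, where the bail should hang; 145 mm above the desk unloaded, sinks with the load. Axes are the scale's: the hook points to -x, its upturned tip is 24 mm out and its top 18 mm higher than the seat; towards the column (+x) the rod rises 8 mm. The bail goes over the tip, the housing's x along the hook.
- scale: The spring scale: grey base plate 190 (x) x 120 (y) x 12 mm under the hook, grey column with a white graduated face, 209 mm tall, 60 mm wide. Origin on the desk below the column's front face; the hook seat is 90 mm from it at -x. Fixed.
- hook (a joint): How far the sprung hook has gone down, m: 0 unloaded, stiffness 200 N/m (the housing's weight brings it to 0.011 to 0.019), bottom of its travel at 0.040. It bobs for a second or so after a sudden load.
- cab_drawer0_handle (a point): Middle of the drawer's steel bar handle: round bar 11 mm thick and 100 mm long along y, its centre 35 mm in front of the blue drawer front, on two posts near its ends; 102 mm above the desk. The cabinet's top is 140 mm above the desk. Axes are the cabinet's: the drawer is pulled to -x.
- cab_drawer0 (a joint): How far the drawer is pulled out, m: 0 shut, 0.125 fully open. It stays where it is left; sliding takes a newton or two.
- drawer_floor (a point): Middle of the drawer's inner floor, 22 mm above the desk; moves with the drawer. Axes are the cabinet's. Inside it is 145 (x) x 158 (y) mm; side walls reach 96 mm above the floor, the front 106 mm. The cabinet's top still covers the rear: its front edge is 53 mm to +x of this point when the drawer is fully open, 72 mm to -x of it when shut.
- glue: White glue bottle with a blue cap, 34 mm across and 126 mm tall, origin at the centre of its underside; z up along the bottle.

How it is judged:
By the outcome, as a careful person would: the job done as asked, in the order asked, and still so for the second after the job is handed in, with the robot touching nothing.
It also fails if it takes over 72 s, if anything falls off the work surface, if the arm or the gripper's body presses on something with over 40 N, if the wrist force passes 120 N, or if a joint passes its speed limit or range.

## Working session

There is one attempt and no reset: what is moved stays moved. The work goes in short steps, Python scripts to look and compute and a tool call to move; the robot and the scene stay as the last step left them, time stands still between calls to the robot, and variables do not carry over. Pictures are saved under pics/ and viewed, at most 10 in all, crops included, and the job is handed in when it is done.

Besides the shell and the picture viewer there is one more tool, called in YAML: its name, and indented under it one key for each argument. servo_tool: Moves the arm, as the interface text tells. Shifts and turns lie within -1 to 1; 1 stands for 0.1 m of shift or 0.5 rad of turn. Its arguments: {"type":"object","properties":{"targets":{"type":"array"},"force":{"type":"number"}},"required":["targets"]}

```bash
mkdir -p pics; ls
cat > h.py <<'E'
from cell import status, vision, robot
import numpy as np, cv2
def st():
    s=status.get_state(); print('t',round(s['time'],2),'p',np.round(s['ee_pos'],4),'r',np.round(s['eef_rot'],1),'F',np.round(s['ft_force'],1),'w',round(s['grip_width'],4),'g',round(s['gripper_force'],1)); return s
def save(n,f): cv2.imwrite('pics/'+f,vision.snapshot(n)[:,:,::-1])
def where(names,cams):
    for c in cams:
        for n in names:
            print(c,n,[(np.round(d['location'],3).tolist(),round(d['p'],2)) for d in vision.place_of(n,c)[:2]])
E
python3 - <<'E'
from h import *
st()
a=vision.snapshot('scene');b=vision.snapshot('side')
cv2.imwrite('pics/a.png',a[:,:,::-1]);cv2.imwrite('pics/b.png',b[:,:,::-1])
where(['housing','housing_grip','housing_eye','hook_seat','scale','cab_drawer0_handle','drawer_floor','glue'],['scene','side'])
E
```

```text
pics
t 0.0 p [0.1924 0.541  0.2012] r [-179.9   -0.   160.4] F [ 0.1  0.9 -0.5] w 0.0854 g 0.0
scene housing [([0.538, -0.263, -0.002], 0.66)]
scene housing_grip [([0.536, -0.26, 0.084], 0.68)]
scene housing_eye [([0.539, -0.26, 0.069], 0.86)]
scene hook_seat [([0.536, -0.009, 0.144], 0.69), ([0.374, 0.122, 0.0], 0.44)]
scene scale []
scene cab_drawer0_handle [([0.6, 0.239, 0.104], 0.91)]
scene drawer_floor [([0.732, 0.256, 0.019], 0.71)]
scene glue [([0.375, 0.125, -0.003], 0.75), ([0.6, 0.238, 0.102], 0.49)]
side housing [([0.541, -0.267, -0.004], 0.8)]
side housing_grip [([0.538, -0.262, 0.089], 0.71), ([0.532, -0.263, 0.074], 0.2)]
side housing_eye [([0.534, -0.262, 0.071], 0.88)]
side hook_seat [([0.531, -0.004, 0.145], 0.67)]
side scale [([0.619, -0.004, 0.001], 0.65), ([0.532, -0.006, 0.143], 0.43)]
side cab_drawer0_handle [([0.604, 0.239, 0.103], 0.71)]
side drawer_floor []
side glue [([0.366, 0.12, 0.005], 0.78)]
```

View pics/a.png

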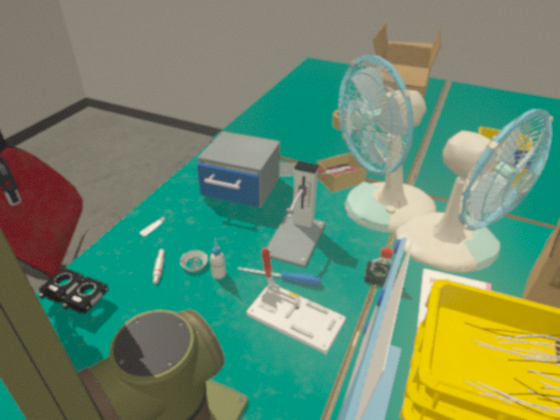

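View pics/b.png

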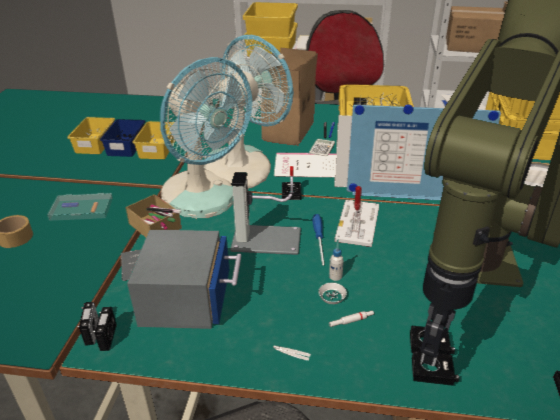

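Run:
```python
from h import *
for c in ['scene','side']:
    i=vision.camera_info(c);print(c,np.round(i['intrinsics'],1).tolist(),np.round(-np.array(i['R']).T@i['t'],3),np.round(i['R'],3).tolist())
    vision.snapshot(c)
    for n in ['housing','scale','cab_drawer0_handle','housing_grip']:
        for d in vision.trace(n,c)[:1]:
            ys,xs=np.nonzero(d['mask']);print(n,d['p'],xs.min(),xs.max(),ys.min(),ys.max(),cv2.minAreaRect(np.c_[xs,ys].astype(np.float32)))
```

```text
scene [[437.9, 0.0, 281.2], [0.0, 437.9, 213.4], [0.0, 0.0, 1.0]] [-0.287 -0.331  0.831] [[0.407, -0.913, 0.015], [-0.567, -0.265, -0.78], [0.717, 0.309, -0.625]]
housing 0.78 365 398 249 284 ((382.04632568359375, 269.3418273925781), (28.600811004638672, 39.50981903076172), 47.290611267089844)
scale 0.75 268 324 162 265 ((303.1952209472656, 213.9844512939453), (45.899627685546875, 101.58526611328125), 18.868999481201172)
cab_drawer0_handle 0.73 197 259 163 206 ((228.24368286132812, 183.37905883789062), (68.86968994140625, 33.691341400146484), 12.26477336883545)
housing_grip 0.79 365 392 248 284 ((378.6499938964844, 265.5500183105469), (23.084627151489258, 37.31487274169922), 18.43494987487793)
side [[526.2, 0.0, 279.2], [0.0, 526.2, 215.5], [0.0, 0.0, 1.0]] [0.355 1.168 0.926] [[-0.989, -0.145, -0.011], [-0.074, 0.571, -0.818], [0.125, -0.808, -0.575]]
housing 0.92 281 300 166 198 ((290.5, 182.0), (32.0, 19.0), 90.0)
scale 0.96 231 301 172 254 ((266.7618103027344, 213.3360595703125), (69.51448822021484, 81.16687774658203), 1.6365771293640137)
cab_drawer0_handle 0.66 208 240 236 322 ((222.8654022216797, 279.673095703125), (27.45625877380371, 86.48722076416016), 11.309932708740234)
housing_grip 0.69 282 301 166 199 ((291.5, 182.5), (33.0, 19.0), 90.0)
```

The scene picture shows the housing at (380,270), right beside the blue pin-board. The scale is at (300,215), the cabinet at (240,170) and the glue at (218,262). The network positions agree with this, so next I check the board position and the yaws.

```bash
cat >> h.py <<'E'
def bp(c,u,v,z):
    i=vision.camera_info(c);K=np.array(i['intrinsics']);R=np.array(i['R']);t=np.array(i['t'])
    if c=='wrist':
        dx,dy=(u-K[0,2])/K[0,0],(v-K[1,2])/K[1,1];r=np.hypot(dx,dy);d=np.array([np.sin(r)*dx/r,np.sin(r)*dy/r,np.cos(r)])
    else: d=np.linalg.inv(K)@[u,v,1]
    d=R.T@d;C=-R.T@t
    return C+d*(z-C[2])/d[2]
E
python3 - <<'E'
from h import *
i=vision.camera_info('wrist');R=np.array(i['R']);print('wristcam',-R.T@i['t'],R[2],i['intrinsics'])
for n,c,u,v,z in [('board bot','side',350,187,0),('board bot R','side',490,200,0),('boardL scene','scene',345,418,0),('board top far','scene',408,240,.15),('plate','side',301,229,.012),('plate','side',301,251,.012),('plate','scene',268,257,.012),('plate','scene',310,264,.012),('h1','scene',206,181,.102),('h2','scene',240,186,.102),('h1','side',229,285,.102),('h2','side',239,254,.102)]:
    print(n,c,np.round(bp(c,u,v,z),3))
a=cv2.imread('pics/a.png')[150:300,180:440];b=cv2.imread('pics/b.png')[150:330,200:420]
cv2.imwrite('pics/ab.png',np.vstack([cv2.resize(a,(520,300),interpolation=3),cv2.resize(b,(520,300*520//520),interpolation=3)]))
E
```

```text
wristcam [0.1156317  0.56901629 0.37424189] [ 0.30047878 -0.10643617 -0.94783113] [[325.1922621    0.         281.83574444]
 [  0.         325.1922621  216.42834229]
 [  0.           0.           1.        ]]
board bot side [ 0.347 -0.325  0.   ]
board bot R side [-0.094 -0.303  0.   ]
boardL scene scene [ 0.143 -0.287  0.   ]
board top far scene [ 0.529 -0.302  0.15 ]
plate side [ 0.48  -0.056  0.012]
plate side [0.469 0.044 0.012]
plate scene [0.468 0.03  0.012]
plate scene [ 0.491 -0.081  0.012]
h1 scene [0.594 0.29  0.102]
h2 scene [0.614 0.188 0.102]
h1 side [0.608 0.3   0.102]
h2 side [0.608 0.187 0.102]
```

View pics/ab.png

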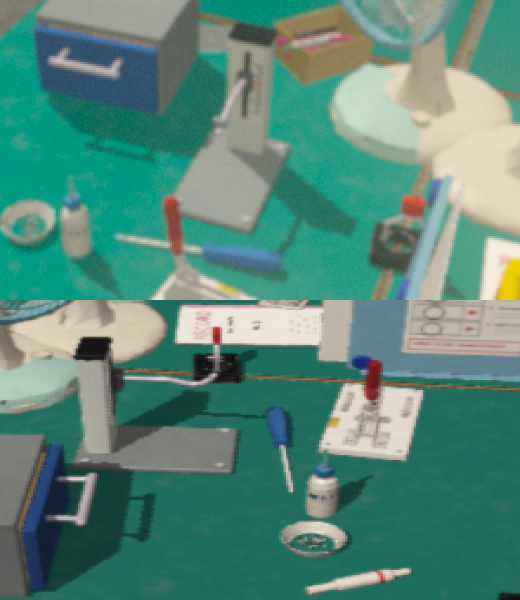

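servo_tool:
  targets: [1, 0, 0, -0.5, 0, 0, 0, 1, 0, 0, -0.5, 0, 0, 0, 1, 0, 0, -0.5, 0, 0, 0, 1, 0, 0, -0.4, 0, 0, 0]

```text
time: 1.8
ee_pos: [0.1929, 0.542, 0.3955]
eef_rot: [179.8, 0.0, 160.4]
ft_force: [-0.1, -0.1, 1.1]
grip_width: 0.0852
gripper_force: 0.0
```

The board's end is at about x 0.35, y -0.32 and it stands about 0.3 m tall. The housing sits beyond it and is free to reach. I swing over and look with the wrist camera.

servo_tool:
  targets: [1, 0, 0, 0, 0, 0, -0.228, 1, 0, 0, 0, 0, 0, -0.228, 1, 0, 0, 0, 0, 0, -0.228, 1, -0.275, -0.38, 0, 0, 0, 0, 1, -0.275, -0.38, 0, 0, 0, 0, 1, -0.275, -0.38, 0, 0, 0, 0, 1, -0.275, -0.38, 0, 0, 0, 0, 1, -0.275, -0.38, 0, 0, 0, 0, 1, -0.275, -0.38, 0, 0, 0, 0, 1, -0.275, -0.38, 0, 0, 0, 0, 1, -0.275, -0.38, 0, 0, 0, 0, 1, -0.275, -0.38, 0, 0, 0, 0, 1, 0, -0.45, 0, 0, 0, 0, 1, 0, -0.45, 0, 0, 0, 0, 1, 0, -0.45, 0, 0, 0, 0, 1, 0, -0.45, 0, 0, 0, 0, 1, 0, -0.45, 0, 0, 0, 0, 1, 0, -0.45, 0, 0, 0, 0, 1, 0, -0.45, 0, 0, 0, 0, 1, 0, 0, 0, 0, 0, 0]

```text
time: 3.8
ee_pos: [0.4402, -0.1204, 0.3918]
eef_rot: [-179.8, -0.0, 179.6]
ft_force: [0.5, -0.4, -0.4]
grip_width: 0.0854
gripper_force: 0.0
```

Run:
```python
from h import *
st()
save('wrist','w1.png')
where(['housing','housing_grip','housing_eye','hook_seat','scale','cab_drawer0_handle','drawer_floor','glue'],['wrist'])
```

```text
t 3.8 p [ 0.4402 -0.1204  0.3918] r [-179.8   -0.   179.6] F [ 0.5 -0.4 -0.4] w 0.0854 g 0.0
wrist housing [([0.541, -0.263, -0.002], 0.9), ([0.366, 0.126, 0.0], 0.38)]
wrist housing_grip [([0.538, -0.262, 0.082], 0.92)]
wrist housing_eye [([0.542, -0.262, 0.066], 0.63)]
wrist hook_seat [([0.528, -0.005, 0.148], 0.74)]
wrist scale [([0.622, -0.004, -0.003], 0.78), ([0.542, -0.264, -0.002], 0.47)]
wrist cab_drawer0_handle [([0.604, 0.24, 0.103], 0.67)]
wrist drawer_floor [([0.624, -0.003, -0.004], 0.66), ([0.734, 0.254, 0.024], 0.65)]
wrist glue [([0.368, 0.126, 0.001], 0.87)]
```

View pics/w1.png

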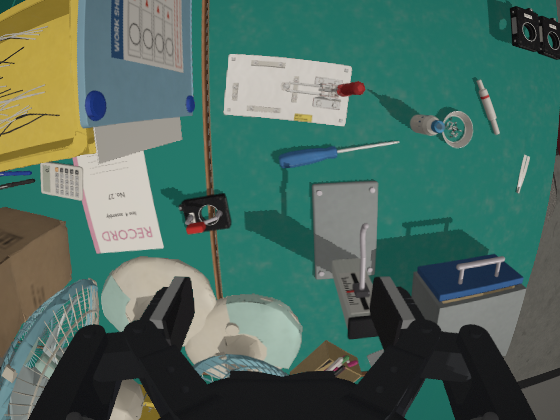

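The wrist view shows the housing at (206,213), the scale plate's front edge at (312,184)-(377,181), and the handle bar at (458,267)-(503,260). I back-project these to get the yaws.

Run:
```python
from h import *
def yaw(a,b,z,off):
    p,q=bp('wrist',*a,z),bp('wrist',*b,z);print(np.round(p,3),np.round(q,3),'yaw',round(np.degrees(np.arctan2(q[1]-p[1],q[0]-p[0]))-off,1))
yaw((312,184),(377,181),.012,90)     # plate front edge, +y
yaw((312,184),(317,279),.012,0)      # plate side
yaw((362,227),(366,275),.15,0)       # hook rod
yaw((458,267),(503,260),.102,90)
yaw((181,197),(229,194),.022,90); yaw((229,194),(232,226),.022,0);yaw((181,197),(185,233),.022,0)
vision.snapshot('wrist')
for n in ['housing','cab_drawer0_handle','housing_grip','scale']:
    for d in vision.trace(n,'wrist')[:1]:
        ys,xs=np.nonzero(d['mask']);print(n,round(d['p'],2),xs.min(),xs.max(),ys.min(),ys.max(),cv2.minAreaRect(np.c_[xs,ys].astype(np.float32)))
im=cv2.imread('pics/w1.png')
A=cv2.resize(im[170:250,160:260],(500,400),interpolation=2);B=cv2.resize(im[170:340,300:540],(560,400),interpolation=2)
cv2.imwrite('pics/w1c.png',np.hstack([cv2.resize(A,(375,300)),cv2.resize(B,(420,300))]))
```

```text
[ 0.485 -0.061  0.012] [0.477 0.056 0.012] yaw 3.6
[ 0.485 -0.061  0.012] [ 0.673 -0.045  0.012] yaw 5.0
[ 0.513 -0.003  0.15 ] [0.59  0.011 0.15 ] yaw 10.3
[0.609 0.201 0.102] [0.601 0.307 0.102] yaw 4.5
[ 0.505 -0.294  0.022] [ 0.5   -0.206  0.022] yaw 3.1
[ 0.5   -0.206  0.022] [ 0.56  -0.203  0.022] yaw 2.6
[ 0.505 -0.294  0.022] [ 0.574 -0.293  0.022] yaw 0.9
housing 0.97 174 226 192 232 ((200.0399932861328, 212.7200164794922), (36.6715202331543, 48.83572769165039), 79.69515228271484)
cab_drawer0_handle 0.97 414 518 257 303 ((466.3472900390625, 279.331298828125), (40.82627868652344, 102.27613067626953), 81.52884674072266)
housing_grip 0.71 174 226 192 233 ((199.909423828125, 212.48658752441406), (36.958343505859375, 49.47088623046875), 79.99201965332031)
scale 0.97 307 377 181 339 ((341.72119140625, 260.1148376464844), (157.83572387695312, 66.6739501953125), 88.46222686767578)
```

View pics/w1c.png

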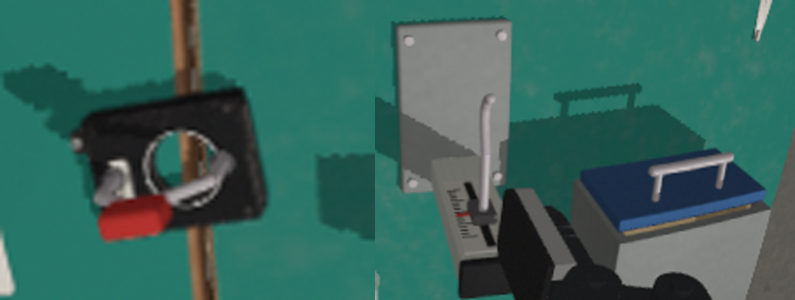

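Run:
```python
from h import *
def yaw(a,b,z,off):
    p,q=bp('wrist',*a,z),bp('wrist',*b,z);print(np.round(p,3),np.round(q,3),'yaw',round(np.degrees(np.arctan2(q[1]-p[1],q[0]-p[0]))-off,1))
yaw((183.5,201),(224,194),.022,90)
yaw((224,194),(230.7,227),.022,0)
yaw((187,233),(165,0),.022,0)
yaw((458.3,268.3),(502.9,259.7),.104,90)
# grip top edges: red crop (100,207)-(170,195) front, bottom (105,240)-(170,232)
yaw((160+100/3.75,170+207/3.75),(160+168/3.75,170+194/3.75),.098,90)
```

```text
[ 0.512 -0.291  0.022] [ 0.5   -0.215  0.022] yaw 9.2
[ 0.5   -0.215  0.022] [ 0.561 -0.206  0.022] yaw 8.3
[ 0.574 -0.29   0.022] [ 0.15  -0.316  0.022] yaw -176.5
[0.611 0.2   0.104] [0.599 0.303 0.104] yaw 6.3
[ 0.53  -0.264  0.098] [ 0.524 -0.234  0.098] yaw 11.1
```

servo_tool:
  targets: [1, -0.24, -0.34, 0, 0, 0, 0, 1, -0.24, -0.34, 0, 0, 0, 0, 1, -0.24, -0.34, 0, 0, 0, 0, 1, -0.24, -0.34, 0, 0, 0, 0, 1, 0, 0, 0.45, 0, 0, -0.164, 1, 0, 0, 0.45, 0, 0, -0.164, 1, 0, 0, 0.45, 0, 0, 0, 1, 0, 0, 0.45, 0, 0, 0, 1, 0, 0, 0, 0, 0, 0, 1, 0, 0, 0, 0, 0, 0]

```text
time: 5.5
ee_pos: [0.5364, -0.2512, 0.2122]
eef_rot: [179.9, -0.1, -170.6]
ft_force: [-0.3, -0.3, 0.4]
grip_width: 0.0854
gripper_force: 0.0
```

Run:
```python
from h import *
print('side grip',bp('side',291.5,171,.086))
st()
save('wrist','w2.png')
where(['housing','housing_grip','housing_eye'],['wrist'])
for n in ['housing_grip']:
    for d in vision.trace(n,'wrist')[:1]:
        ys,xs=np.nonzero(d['mask']);print(n,round(d['p'],2),xs.min(),xs.max(),ys.min(),ys.max())
im=vision.snapshot('wrist').astype(int);m=((im[:,:,0]>110)&(im[:,:,1]<60)&(im[:,:,2]<60)).astype(np.uint8)
n,l,s,c=cv2.connectedComponentsWithStats(m)
for k in range(1,n):
    if s[k,4]>80:
        ys,xs=np.nonzero(l==k);print(s[k],c[k],cv2.minAreaRect(np.c_[xs,ys].astype(np.float32)))
```

```text
side grip [ 0.53385877 -0.2579898   0.086     ]
t 5.5 p [ 0.5364 -0.2512  0.2122] r [ 1.799e+02 -1.000e-01 -1.706e+02] F [-0.3 -0.3  0.4] w 0.0854 g 0.0
wrist housing [([0.543, -0.26, 0.002], 0.85)]
wrist housing_grip [([0.535, -0.26, 0.085], 0.59)]
wrist housing_eye [([0.536, -0.263, 0.065], 0.94)]
housing_grip 0.84 231 310 153 209
[259 191  29  12 341] [273.1143695  196.45454545] ((273.0, 196.5), (11.0, 28.0), 90.0)
```

View pics/w2.png

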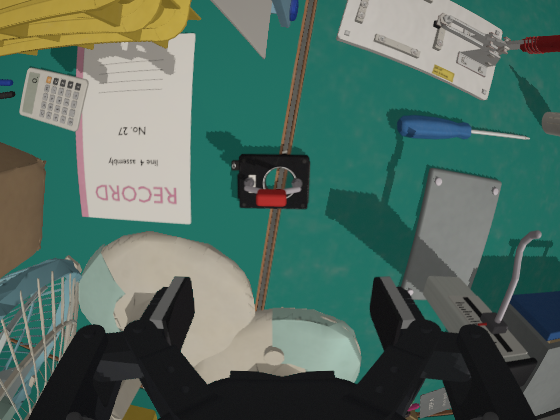

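Run:
```python
from h import *
print(bp('wrist',258,191,.098),bp('wrist',287,191,.098), bp('wrist',272,201,.098),bp('wrist',272,206,.074))
print('plate',bp('wrist',242,154,.022),bp('wrist',309,155,.022))
print('fan',bp('wrist',150,232,.03),bp('wrist',240,265,.03))
```

```text
[ 0.53270691 -0.27537818  0.098     ] [ 0.52837968 -0.24916624  0.098     ] [ 0.54004608 -0.26122311  0.098     ] [ 0.5521758  -0.26008901  0.074     ]
plate [ 0.51284948 -0.30237404  0.022     ] [ 0.5017551  -0.22753992  0.022     ]
fan [ 0.62368826 -0.40537892  0.03      ] [ 0.64743295 -0.28686011  0.03      ]
```

servo_tool:
  targets: [0.8, 0.02, -0.11, 0, 0, 0, 0, 0.8, 0, 0, 0.4, 0, 0, 0, 0.8, 0, 0, 0.4, 0, 0, 0, 0.8, 0, 0, 0.4, 0, 0, 0, 0.8, 0, 0, 0.2, 0, 0, 0, 0.8, 0, 0, 0.02, 0, 0, 0, 0.8, 0, 0, 0, 0, 0, 0, 0, 0, 0, 0, 0, 0, 0, 0, 0, 0, 0, 0, 0, 0, 0, 0, 0, 0, 0, 0, 0, 0, 0, 0, 0, 0, 0]
  force: 50

```text
invalid input at $.targets: expected a multiple of 7 numbers
```

Run:
```python
from h import *
st()
```

```text
t 5.8 p [ 0.5378 -0.2519  0.2146] r [-179.8    0.2 -170.6] F [ 0.2 -0.1  0.9] w 0.0851 g 0.0
```

servo_tool:
  targets: [0.8, 0.02, -0.11, 0, 0, 0, 0, 0.8, 0, 0, 0.4, 0, 0, 0, 0.8, 0, 0, 0.4, 0, 0, 0, 0.8, 0, 0, 0.4, 0, 0, 0, 0.8, 0, 0, 0.2, 0, 0, 0, 0.8, 0, 0, 0.03, 0, 0, 0, 0.8, 0, 0, 0, 0, 0, 0, 0, 0, 0, 0, 0, 0, 0, 0, 0, 0, 0, 0, 0, 0, 0, 0, 0, 0, 0, 0, 0, 0, 0, 0, 0, 0, 0, 0]
  force: 50

```text
time: 6.9
ee_pos: [0.5368, -0.2627, 0.0701]
eef_rot: [-179.9, 0.1, -170.6]
ft_force: [-0.3, 0.3, -1.6]
grip_width: 0.0101
gripper_force: 0.0
```

Run:
```python
from h import *
st()
save('wrist','w3.png')
where(['housing_grip','housing'],['wrist','side'])
a=cv2.imread('pics/w3.png')[130:420,150:420]; s=vision.snapshot('side')[120:230,240:340,::-1]
cv2.imwrite('pics/w3c.png',np.hstack([cv2.resize(a,(405,435)),cv2.resize(s,(395,435))]))
```

```text
t 6.9 p [ 0.5368 -0.2627  0.0701] r [-1.799e+02  1.000e-01 -1.706e+02] F [-0.3  0.3 -1.6] w 0.0101 g 0.0
wrist housing_grip [([0.537, -0.262, 0.085], 0.93)]
wrist housing [([0.541, -0.258, -0.001], 0.67)]
side housing_grip [([0.538, -0.26, 0.09], 0.84)]
side housing [([0.541, -0.265, 0.0], 0.77)]
```

View pics/w3c.png

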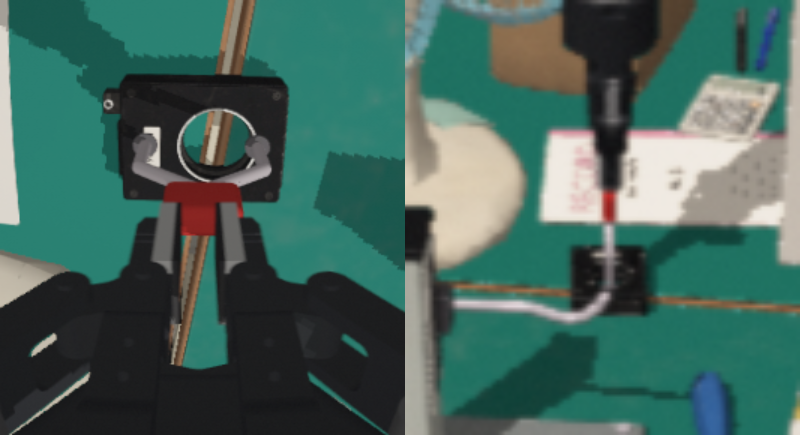

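The picture shows the red block still standing, with the finger tips seemingly over its top (crop (165-240,183-235)) and not beside it. I check where the TCP projects.

Run:
```python
from h import *
s=st()
def proj(c,X):
    i=vision.camera_info(c);K=np.array(i['intrinsics']);p=np.array(i['R'])@X+i['t']
    if c=='wrist':
        r=np.hypot(p[0],p[1]);a=np.arctan2(r,p[2]);return K[0,2]+K[0,0]*a*p[0]/r,K[1,2]+K[1,1]*a*p[1]/r
    q=K@p;return q[:2]/q[2]
P=np.array(s['ee_pos'])
i=vision.camera_info('wrist');print('cam',-np.array(i['R']).T@i['t'])
for dz in (0,.019,.04,.054):
    print(dz,[np.round(proj(c,P+[0,0,dz]),1) for c in('wrist','side')])
for z in (.074,.098): print('grip',z,[np.round(proj(c,np.array([.537,-.262,z])),1) for c in('wrist','side')])
```

```text
t 7.2 p [ 0.5362 -0.2623  0.0691] r [-180.    -0.  -170.6] F [0.7 0.7 0.6] w -0.0 g 0.0
cam [ 0.45546191 -0.27591817  0.24128106]
0 [array([282.1, 255.3]), array([290.9, 174.9])]
0.019 [array([282.2, 270.5]), array([290.9, 169.7])]
0.04 [array([282.2, 291.3]), array([290.9, 163.9])]
0.054 [array([282.2, 308. ]), array([290.9, 159.9])]
grip 0.074 [array([282.4, 260.2]), array([290.7, 173.6])]
grip 0.098 [array([282.5, 281.1]), array([290.7, 167. ])]
```

Run:
```python
from h import *
a=vision.snapshot('wrist')[180:400,180:400,::-1]; s=vision.snapshot('side')[120:230,240:340,::-1]; b=vision.snapshot('scene')[220:320,330:430,::-1]
cv2.imwrite('pics/w4.png',np.hstack([cv2.resize(a,(400,400)),cv2.resize(s,(363,400)) ]))
st()
```

```text
t 7.35 p [ 0.5362 -0.2623  0.069 ] r [ 180.    -0.  -170.6] F [ 0.5 -0.  -0.5] w 0.0002 g 0.0
```

View pics/w4.png

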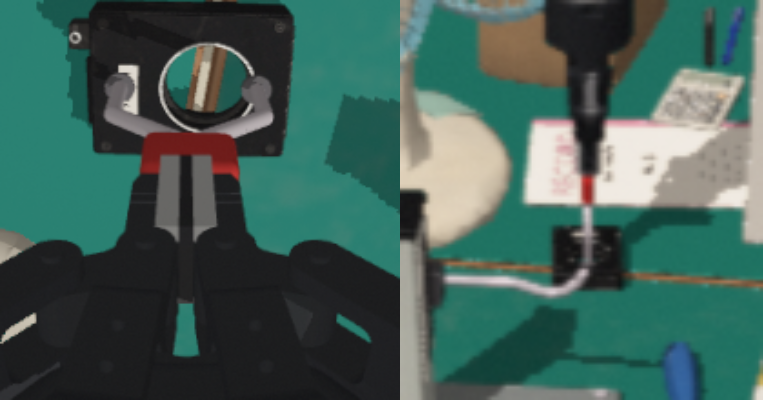

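Closed to zero width over the block, so the real tips are higher than assumed. I touch down gently to find out how much.

servo_tool:
  targets: [0, 0, 0, 0.02, 0, 0, 0, 0, 0, 0, 0.02, 0, 0, 0, 0, 0, 0, 0, 0, 0, 0]

```text
time: 7.65
ee_pos: [0.5365, -0.2625, 0.0688]
eef_rot: [-179.9, 0.1, -170.6]
ft_force: [-5.7, 3.8, 22.1]
grip_width: 0.0002
gripper_force: 11.2
```

Run:
```python
from h import *
print(robot.grasp_offset,[x for x in dir(robot) if x[0]!='_'])
st()
im=vision.snapshot('side').astype(int)[150:200,270:315]
m=(im[:,:,0]>90)&(im[:,:,1]<70)&(im[:,:,2]<70)
ys,xs=np.nonzero(m);print(len(ys),ys.min()+150,ys.max()+150,xs.min()+270,xs.max()+270)
b=cv2.imread('pics/b.png')[150:200,270:315,::-1].astype(int);m=(b[:,:,0]>90)&(b[:,:,1]<70)&(b[:,:,2]<70)
ys,xs=np.nonzero(m);print('before',len(ys),ys.min()+150,ys.max()+150,xs.min()+270,xs.max()+270)
```

```text
0.0187 ['Unreachable', 'close_job', 'grasp_offset']
t 7.65 p [ 0.5365 -0.2625  0.0688] r [-1.799e+02  1.000e-01 -1.706e+02] F [-5.7  3.8 22.1] w 0.0002 g 11.2
16 168 175 291 292
before 20 167 175 290 292
```

Contact is at a reported z of 0.069, where the block top is 0.098. The finger ends therefore sit about 29 mm behind the reported TCP, and I go that much deeper.

servo_tool:
  targets: [0, 0, 0, -0.1, 0, 0, 0, 1, 0, 0, 0, 0, 0, 0, 1, 0, 0, 0, 0, 0, 0, 1, 0, 0, 0, 0, 0, 0, 1, 0, 0, 0, 0, 0, 0, 1, 0, 0, 0, 0, 0, 0, 1, 0, 0, 0, 0, 0, 0, 1, 0, 0, 0.1, 0, 0, 0, 1, 0, 0, 0.1, 0, 0, 0, 1, 0, 0, 0.06, 0, 0, 0, 1, 0, 0, 0, 0, 0, 0]

```text
time: 8.8
ee_pos: [0.535, -0.2617, 0.0474]
eef_rot: [179.9, -0.1, -170.6]
ft_force: [-0.1, -0.6, -0.4]
grip_width: 0.085
gripper_force: 0.0
```

```bash
cat >> h.py <<'E'
def red():
    im=vision.snapshot('side').astype(int)[140:210,265:315]
    m=(im[:,:,0]>90)&(im[:,:,1]<70)&(im[:,:,2]<70);ys,xs=np.nonzero(m);print('red side',len(ys),(ys.min()+140,ys.max()+140,xs.min()+265,xs.max()+265) if len(ys) else '')
E
python3 - <<'E'
from h import *
st();red()
E
```

```text
t 8.8 p [ 0.535  -0.2617  0.0474] r [ 1.799e+02 -1.000e-01 -1.706e+02] F [-0.1 -0.6 -0.4] w 0.085 g 0.0
red side 0
```

servo_tool:
  targets: [1, 0, 0, 0.06, 0, 0, 0, 0, 0, 0, 0, 0, 0, 0, 0, 0, 0, 0, 0, 0, 0, 0, 0, 0, 0, 0, 0, 0, 0, 0, 0, 0, 0, 0, 0, 0, 0, 0, 0, 0, 0, 0, 0, 0, 0, 0, 0, 0, 0, 0, 0, 0, 0, 0, 0, 0]
  force: 50

```text
time: 9.65
ee_pos: [0.5364, -0.2622, 0.0435]
eef_rot: [180.0, 0.0, -170.6]
ft_force: [-1.5, 1.8, 3.2]
grip_width: 0.0267
gripper_force: 49.7
```

servo_tool:
  targets: [0, 0, 0, -0.2, 0, 0, 0, 0, 0, 0, -0.4, 0, 0, 0, 0, 0, 0, -0.45, 0, 0, 0.077, 0, 0, 0, -0.45, 0, 0, 0.077, 0, 0, 0, -0.4, 0, 0, 0, 0, 0.08, 0.3, 0, 0, 0, 0, 0, 0.1, 0.4, 0, 0, 0, 0, 0, 0.1, 0.4, 0, 0, 0, 0, 0, 0.1, 0.4, 0, 0, 0, 0, 0, 0.1, 0.4, 0, 0, 0, 0, 0, 0.1, 0.4, 0, 0, 0, 0, 0, 0.06, 0.255, 0, 0, 0, 0, 0, 0, 0, 0.3, 0, 0, 0, 0, 0, 0, 0.3, 0, 0, 0, 0, 0, 0, 0.2, 0, 0, 0, 0, 0, 0, 0, 0, 0, 0, 0, 0, 0, 0, 0, 0, 0]

```text
time: 11.35
ee_pos: [0.4499, -0.0135, 0.1529]
eef_rot: [180.0, -0.1, -175.0]
ft_force: [0.7, -0.1, -2.0]
grip_width: 0.027
gripper_force: 50.2
```

Run:
```python
from h import *
s=st()
vision.snapshot('side');vision.snapshot('scene');vision.snapshot('wrist')
where(['housing_eye','housing_grip','hook_seat'],['side','scene','wrist'])
```

```text
t 11.35 p [ 0.4499 -0.0135  0.1529] r [ 1.80e+02 -1.00e-01 -1.75e+02] F [ 0.7 -0.1 -2. ] w 0.027 g 50.2
side housing_eye [([0.45, -0.016, 0.187], 0.9)]
side housing_grip [([0.45, -0.016, 0.197], 0.84), ([0.375, 0.121, 0.0], 0.46)]
side hook_seat [([0.53, -0.006, 0.144], 0.45)]
scene housing_eye [([0.451, -0.014, 0.18], 0.9), ([0.599, 0.237, 0.102], 0.4)]
scene housing_grip [([0.45, -0.015, 0.195], 0.74)]
scene hook_seat []
wrist housing_eye [([0.453, -0.012, 0.176], 0.86)]
wrist housing_grip [([0.454, -0.012, 0.196], 0.7)]
wrist hook_seat [([0.533, -0.006, 0.145], 0.97), ([0.451, -0.014, 0.194], 0.44)]
```

The eye sits at (0.451,-0.014,0.180), which agrees with the prediction. I drop it 5 mm and slide it over the hook.

servo_tool:
  targets: [0, 0, 0, 0.05, 0, 0, 0, 0, -0.1, 0, 0, 0, 0, 0, 0, -0.15, 0, 0, 0, 0, 0, 0, -0.15, 0, 0, 0, 0, 0, 0, -0.15, 0, 0, 0, 0, 0, 0, -0.15, 0, 0, 0, 0, 0, 0, -0.12, 0, 0, 0, 0, 0, 0, 0, 0, 0, 0, 0, 0, 0, 0, 0, 0, 0, 0, 0]

```text
time: 12.85
ee_pos: [0.5316, -0.0062, 0.1477]
eef_rot: [180.0, -0.1, -175.0]
ft_force: [0.1, -0.0, -3.1]
grip_width: 0.0268
gripper_force: 50.3
```

Run:
```python
from h import *
s=st()
vision.snapshot('side');save('wrist','w5.png')
where(['housing_eye','hook_seat'],['side','wrist'])
```

```text
t 12.85 p [ 0.5316 -0.0062  0.1477] r [ 1.80e+02 -1.00e-01 -1.75e+02] F [ 0.1 -0.  -3.1] w 0.0268 g 50.3
side housing_eye [([0.529, -0.008, 0.178], 0.9)]
side hook_seat [([0.534, -0.006, 0.147], 0.54)]
wrist housing_eye [([0.533, -0.002, 0.171], 0.73)]
wrist hook_seat [([0.53, -0.004, 0.146], 0.83)]
```

servo_tool:
  targets: [0, 0, 0, 0.08, 0, 0, 0, 0, 0, 0, 0.08, 0, 0, 0, 0, 0, 0, 0.06, 0, 0, 0, 0, 0, 0, 0.03, 0, 0, 0, 0, 0, 0, 0.03, 0, 0, 0, 0, 0, 0, 0.03, 0, 0, 0, 0, 0, 0, 0.03, 0, 0, 0, 0, 0, 0, 0.03, 0, 0, 0, 0, 0, 0, 0.02, 0, 0, 0, 0, 0, 0, 0.02, 0, 0, 0, 0, 0, 0, 0, 0, 0, 0, 0, 0, 0, 0, 0, 0, 0]

```text
time: 14.35
ee_pos: [0.532, -0.0064, 0.1073]
eef_rot: [-180.0, 0.0, -175.0]
ft_force: [-2.4, -0.1, 0.2]
grip_width: 0.0269
gripper_force: 50.6
```

Run:
```python
from h import *
F=[]
for _ in range(4):
    s=status.get_state();F.append(s['ft_force']);vision.snapshot('side')
print(np.round(np.mean(F,0),2),np.round(F,1).tolist());st();where(['housing_eye','hook_seat'],['side'])
```

```text
[-1.57 -0.78  0.57] [[-2.4, -0.1, 0.2], [-1.1, -0.8, 0.8], [-1.5, -0.9, 0.4], [-1.3, -1.3, 0.8]]
t 14.55 p [ 0.532  -0.0064  0.1073] r [-180.    0. -175.] F [-1.3 -0.4  0. ] w 0.027 g 50.6
side housing_eye [([0.529, -0.008, 0.136], 0.69)]
side hook_seat [([0.534, -0.005, 0.13], 0.73)]
```

The load is fully on the hook (Fz about +0.5 against -3.1 while carried). Release and rise.

servo_tool:
  targets: [0, 0.02, 0, 0, 0, 0, 0, 0, 0, 0, 0, 0, 0, 0, 0.55, 0, 0, 0, 0, 0, 0, 0.55, 0, 0, 0, 0, 0, 0, 0.55, 0, 0, 0, 0, 0, 0, 0.55, 0, 0, 0, 0, 0, 0, 0.55, 0, 0, 0, 0, 0, 0, 0.55, 0, 0, -0.1, 0, 0, 0, 0.55, 0, 0, -0.2, 0, 0, 0, 0.55, 0, 0, -0.4, 0, 0, 0, 0.55, 0, 0, -0.45, 0, 0, 0, 0.55, 0, 0, -0.3, 0, 0, 0, 0.55, 0, 0, 0, 0, 0, 0]

```text
time: 15.95
ee_pos: [0.5335, -0.0067, 0.2583]
eef_rot: [-179.9, 0.7, -175.0]
ft_force: [0.6, -1.1, 0.5]
grip_width: 0.0467
gripper_force: 0.0
```

Run:
```python
from h import *
st()
vision.snapshot('scene');im=vision.snapshot('side');vision.snapshot('wrist')
where(['housing_eye','housing','housing_grip','hook_seat'],['side'])
where(['cab_drawer0_handle','housing_eye','housing'],['wrist'])
where(['cab_drawer0_handle','drawer_floor','housing'],['scene'])
```

```text
t 15.95 p [ 0.5335 -0.0067  0.2583] r [-179.9    0.7 -175. ] F [ 0.6 -1.1  0.5] w 0.0467 g 0.0
side housing_eye [([0.53, -0.01, 0.138], 0.77)]
side housing [([0.534, -0.015, 0.065], 0.8)]
side housing_grip [([0.533, -0.01, 0.154], 0.86)]
side hook_seat [([0.533, -0.006, 0.133], 0.73)]
wrist cab_drawer0_handle [([0.602, 0.239, 0.103], 0.64)]
wrist housing_eye [([0.534, -0.008, 0.131], 0.63)]
wrist housing [([0.538, -0.005, 0.064], 0.9)]
scene cab_drawer0_handle [([0.603, 0.237, 0.104], 0.91)]
scene drawer_floor [([0.73, 0.254, 0.021], 0.98)]
scene housing [([0.532, -0.006, 0.062], 0.58)]
```

servo_tool:
  targets: [0.3, -0.15, 0.4, 0, 0, 0, 0, 0.3, -0.15, 0.4, 0, 0, 0, 0, 0.3, -0.15, 0.4, 0, 0, 0, 0, 0.3, -0.15, 0.4, 0, 0, 0, 0, 0.3, -0.15, 0.4, 0, 0, 0, 0, 0.3, -0.15, 0.4, 0, 0, 0, 0, 0.3, 0, 0, 0, 0, 0, 0.281, 0.3, 0, 0, 0, 0, 0, 0.281, 0.3, 0, 0, 0, 0, 0, 0.281, 0.3, 0, 0, 0, 0, 0, 0.281, 0.3, 0, 0, 0, 0, 0, 0.281, 0.3, 0, 0, 0, 0, 0, 0.281, 0.3, 0, 0, 0, 0, 0, 0.281, 0.3, 0, 0, 0.2, 0, 0, 0.281, 0.3, 0, 0, 0.3, 0, 0, 0.281, 0.3, 0, 0, 0.3, 0, 0, 0.281, 0.3, 0, 0, 0.2, 0, 0, 0.281, 0.3, 0, 0, 0, 0, 0, 0, 0.3, 0, 0, 0, 0, 0, 0]

```text
time: 18.5
ee_pos: [0.5988, 0.2405, 0.1521]
eef_rot: [-180.0, 0.0, 96.6]
ft_force: [-0.1, 0.7, 1.1]
grip_width: 0.0256
gripper_force: 0.0
```

Run:
```python
from h import *
st()
save('wrist','w6.png')
where(['cab_drawer0_handle'],['wrist'])
vision.snapshot('side');where(['cab_drawer0_handle','housing_eye'],['side'])
im=cv2.imread('pics/w6.png');cv2.imwrite('pics/w6c.png',im)
```

```text
t 18.5 p [0.5988 0.2405 0.1521] r [-180.     0.    96.6] F [-0.1  0.7  1.1] w 0.0256 g 0.0
wrist cab_drawer0_handle [([0.604, 0.24, 0.103], 0.87)]
side cab_drawer0_handle [([0.608, 0.242, 0.103], 0.71)]
side housing_eye []
```

View pics/w6c.png

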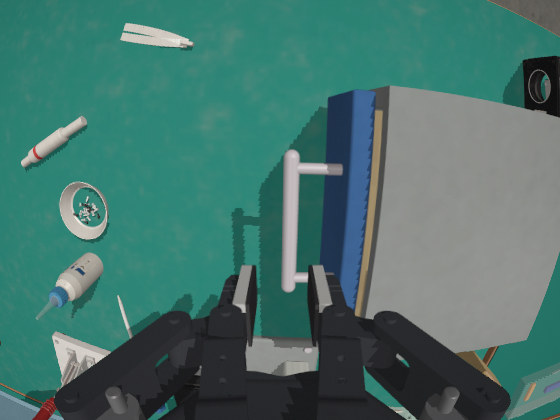

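The bar lies at columns 287-291 and the fingers centre at about 281, with yaw aligned. I correct 5 mm in +x and descend around the bar.

servo_tool:
  targets: [0.3, 0, 0.05, 0.1, 0, 0, 0, 0.3, 0, 0, 0.2, 0, 0, 0, 0.3, 0, 0, 0.2, 0, 0, 0, 0.3, 0, 0, 0.2, 0, 0, 0, 0.3, 0, 0, 0.1, 0, 0, 0, 0.3, 0, 0, 0.1, 0, 0, 0, 0.3, 0, 0, 0, 0, 0, 0]

```text
time: 19.45
ee_pos: [0.603, 0.2408, 0.0608]
eef_rot: [-179.9, 0.0, 96.5]
ft_force: [-1.1, -0.5, -1.1]
grip_width: 0.0255
gripper_force: 0.0
```

servo_tool:
  targets: [0, 0, 0, 0, 0, 0, 0, 0, 0, 0, 0, 0, 0, 0, 0, 0, 0, 0, 0, 0, 0, 0, 0, 0, 0, 0, 0, 0, 0, 0, 0, 0, 0, 0, 0]
  force: 50

```text
time: 19.95
ee_pos: [0.6043, 0.2412, 0.0627]
eef_rot: [179.9, -0.0, 96.4]
ft_force: [1.3, 0.4, -0.9]
grip_width: 0.009
gripper_force: 48.9
```

servo_tool:
  targets: [0, 0, -0.06, 0, 0, 0, 0, 0, 0, -0.12, 0, 0, 0, 0, 0, 0, -0.14, 0, 0, 0, 0, 0, 0, -0.14, 0, 0, 0, 0, 0, 0, -0.14, 0, 0, 0, 0, 0, 0, -0.14, 0, 0, 0, 0, 0, 0, -0.14, 0, 0, 0, 0, 0, 0, -0.14, 0, 0, 0, 0, 0, 0, -0.12, 0, 0, 0, 0, 0, 0, -0.08, 0, 0, 0, 0, 0, 0, 0, 0, 0, 0, 0]

```text
time: 21.05
ee_pos: [0.4835, 0.2293, 0.0627]
eef_rot: [179.7, -0.2, 96.4]
ft_force: [4.1, 7.4, -4.6]
grip_width: 0.0089
gripper_force: 50.1
```

servo_tool:
  targets: [0.3, 0, 0, 0, 0, 0, 0, 0.3, 0, 0, 0, 0, 0, 0, 0.3, 0, 0, 0, 0, 0, 0, 0.3, 0, 0, 0, 0, 0, 0, 0.3, 0, 0, -0.2, 0, 0, 0, 0.3, 0, 0, -0.45, 0, 0, 0, 0.3, 0, 0, -0.45, 0, 0, 0, 0.3, 0, 0, -0.45, 0, 0, 0, 0.3, 0, 0, -0.45, 0, 0, 0, 0.3, 0, 0, 0, 0, 0, 0]

```text
time: 22.05
ee_pos: [0.4863, 0.2286, 0.2693]
eef_rot: [179.2, -0.2, 96.4]
ft_force: [0.3, 1.3, 0.4]
grip_width: 0.0256
gripper_force: 0.0
```

Run:
```python
from h import *
st()
for c in ['side','scene','wrist']: save(c,c+'7.png')
where(['cab_drawer0_handle','drawer_floor','housing_eye','housing_grip','glue'],['side','scene','wrist'])
```

```text
t 22.05 p [0.4863 0.2286 0.2693] r [179.2  -0.2  96.4] F [0.3 1.3 0.4] w 0.0256 g 0.0
side cab_drawer0_handle [([0.488, 0.227, 0.102], 0.92)]
side drawer_floor [([0.624, -0.001, -0.001], 0.32)]
side housing_eye [([0.531, -0.009, 0.138], 0.76)]
side housing_grip [([0.532, -0.01, 0.151], 0.7)]
side glue [([0.373, 0.121, 0.003], 0.74)]
scene cab_drawer0_handle [([0.476, 0.228, 0.103], 0.68)]
scene drawer_floor [([0.611, 0.244, 0.021], 0.74)]
scene housing_eye [([0.533, -0.011, 0.135], 0.66), ([0.371, 0.122, -0.003], 0.64)]
scene housing_grip []
scene glue [([0.373, 0.124, -0.001], 0.63)]
wrist cab_drawer0_handle [([0.482, 0.228, 0.102], 0.75), ([0.621, -0.002, -0.003], 0.66)]
wrist drawer_floor [([0.53, -0.008, 0.132], 0.67), ([0.612, 0.244, 0.025], 0.59)]
wrist housing_eye [([0.534, -0.007, 0.133], 0.72), ([0.482, 0.227, 0.105], 0.31)]
wrist housing_grip [([0.537, -0.008, 0.13], 0.28)]
wrist glue [([0.369, 0.127, 0.002], 0.55)]
```

The drawer is open 0.121 m with its floor at (0.611,0.244). The housing still hangs at (0.533,-0.008). I go back for it.

servo_tool:
  targets: [0.7, 0, 0, 0, 0, 0, -0.281, 0.7, 0, 0, 0, 0, 0, -0.281, 0.7, 0, 0, 0, 0, 0, -0.281, 0.7, 0, 0, 0, 0, 0, -0.281, 0.7, 0, 0, 0, 0, 0, -0.281, 0.7, 0, 0, 0, 0, 0, -0.281, 0.7, 0, 0, 0, 0, 0, -0.281, 0.7, 0, 0, 0, 0, 0, -0.281, 0.7, 0, 0, 0, 0, 0, -0.281, 0.7, 0, 0, 0, 0, 0, -0.281, 0.7, 0, 0, 0, 0, 0, -0.281, 0.7, -0.04, -0.4, 0, 0, 0, 0, 0.7, -0.04, -0.4, 0, 0, 0, 0, 0.7, -0.04, -0.4, 0, 0, 0, 0, 0.7, -0.04, -0.4, 0, 0, 0, 0, 0.7, -0.04, -0.4, 0, 0, 0, 0, 0.7, -0.04, -0.4, 0, 0, 0, 0, 0.7, 0, 0, 0, 0, 0, 0, 0.7, 0, 0, 0, 0, 0, 0]

```text
time: 24.85
ee_pos: [0.5273, -0.0105, 0.262]
eef_rot: [180.0, -0.0, -175.1]
ft_force: [-0.6, 0.6, -0.6]
grip_width: 0.0598
gripper_force: 0.0
```

Run:
```python
from h import *
st()
im=vision.snapshot('wrist').astype(int)
cv2.imwrite('pics/w8.png',im[:,:,::-1].astype(np.uint8))
where(['housing_grip','housing_eye','hook_seat'],['wrist'])
m=((im[:,:,0]>90)&(im[:,:,1]<70)&(im[:,:,2]<70)).astype(np.uint8)
n,l,s,c=cv2.connectedComponentsWithStats(m)
for k in range(1,n):
    if s[k,4]>80:
        ys,xs=np.nonzero(l==k);print(s[k],c[k],cv2.minAreaRect(np.c_[xs,ys].astype(np.float32)))
        if 200<c[k][0]<350: print(bp('wrist',s[k,0],s[k,1]+2,.160),bp('wrist',s[k,0]+s[k,2],s[k,1]+2,.160),bp('wrist',c[k][0],s[k,1]+s[k,3],.160))
```

```text
t 24.85 p [ 0.5273 -0.0105  0.262 ] r [ 180.    -0.  -175.1] F [-0.6  0.6 -0.6] w 0.0598 g 0.0
wrist housing_grip [([0.533, -0.008, 0.148], 0.83)]
wrist housing_eye [([0.534, -0.007, 0.132], 0.74)]
wrist hook_seat [([0.532, -0.001, 0.134], 0.81), ([0.613, 0.245, 0.023], 0.56)]
[269 198  32  19 550] [284.54363636 207.04727273] ((284.5, 207.0), (18.0, 31.0), 90.0)
[ 0.52320285 -0.02016337  0.16      ] [0.52070603 0.00777566 0.16      ] [ 0.53765447 -0.00516184  0.16      ]
```

servo_tool:
  targets: [0.7, -0.06, 0.025, 0, 0, 0, 0, 0.7, 0, 0, 0.4, 0, 0, 0, 0.7, 0, 0, 0.4, 0, 0, 0, 0.7, 0, 0, 0.4, 0, 0, 0, 0.7, 0, 0, 0.2, 0, 0, 0, 0.7, 0, 0, 0.13, 0, 0, 0, 0.7, 0, 0, 0, 0, 0, 0, 0, 0, 0, 0, 0, 0, 0, 0, 0, 0, 0, 0, 0, 0, 0, 0, 0, 0, 0, 0, 0, 0, 0, 0, 0, 0, 0, 0, 0, 0, 0, 0, 0, 0, 0, 0, 0, 0, 0, 0, 0, 0]
  force: 50

```text
time: 26.35
ee_pos: [0.5342, -0.0069, 0.1098]
eef_rot: [-180.0, 0.1, -175.0]
ft_force: [2.0, -0.8, 0.3]
grip_width: 0.0268
gripper_force: 49.9
```

servo_tool:
  targets: [0, 0, 0, -0.05, 0, 0, 0, 0, 0, 0, -0.1, 0, 0, 0, 0, 0, 0, -0.1, 0, 0, 0, 0, 0, 0, -0.1, 0, 0, 0, 0, 0, 0, -0.06, 0, 0, 0, 0, 0, 0, 0, 0, 0, 0, 0, 0, 0, 0, 0, 0, 0]

```text
time: 27.05
ee_pos: [0.5327, -0.0065, 0.1502]
eef_rot: [180.0, -0.0, -175.0]
ft_force: [-0.2, 0.5, -2.6]
grip_width: 0.0274
gripper_force: 49.7
```

Run:
```python
from h import *
st()
for c in ['side','wrist']: vision.snapshot(c)
where(['housing_eye','hook_seat'],['side','wrist'])
```

```text
t 27.05 p [ 0.5327 -0.0065  0.1502] r [ 180.   -0. -175.] F [-0.2  0.5 -2.6] w 0.0274 g 49.7
side housing_eye [([0.527, -0.006, 0.178], 0.84)]
side hook_seat [([0.53, -0.005, 0.145], 0.74)]
wrist housing_eye [([0.531, -0.006, 0.17], 0.68)]
wrist hook_seat [([0.529, -0.005, 0.144], 0.78), ([0.613, 0.244, 0.024], 0.43)]
```

servo_tool:
  targets: [0, 0.08, 0, 0, 0, 0, 0, 0, 0.15, 0, 0, 0, 0, 0, 0, 0.15, 0, 0, 0, 0, 0, 0, 0.2, 0, 0, 0, 0, 0, 0, 0.2, 0, 0, 0, 0, 0, 0, 0.12, 0, 0, 0, 0, 0, 0, 0, 0, -0.3, 0, 0, 0, 0, 0, 0, -0.45, 0, 0, 0, 0, 0, 0, -0.35, 0, 0, -0.052, 0, -0.26, 0.34, 0, 0, 0, 0, 0, -0.26, 0.34, 0, 0, 0, 0, 0, -0.26, 0.34, 0, 0, 0, 0, 0, -0.26, 0.34, 0, 0, 0, 0, 0, -0.26, 0.34, 0, 0, 0, 0, 0, -0.26, 0.34, 0, 0, 0, 0, 0, -0.26, 0.34, 0, 0, 0, 0, 0, 0, 0, 0, 0, 0, 0, 0, 0, 0, 0, 0, 0, 0]

```text
time: 29.15
ee_pos: [0.5967, 0.243, 0.2591]
eef_rot: [-180.0, -0.1, -173.4]
ft_force: [-0.2, 0.1, -2.8]
grip_width: 0.0267
gripper_force: 50.5
```

Run:
```python
from h import *
st()
for c in ['side','wrist','scene']: save(c,c+'9.png')
where(['housing','housing_eye','drawer_floor'],['side','wrist','scene'])
```

```text
t 29.15 p [0.5967 0.243  0.2591] r [-1.800e+02 -1.000e-01 -1.734e+02] F [-0.2  0.1 -2.8] w 0.0267 g 50.5
side housing [([0.596, 0.234, 0.214], 0.89)]
side housing_eye [([0.593, 0.24, 0.288], 0.86)]
side drawer_floor [([0.612, 0.241, 0.018], 0.7), ([0.6, 0.238, 0.211], 0.18)]
wrist housing []
wrist housing_eye [([0.596, 0.245, 0.28], 0.93)]
wrist drawer_floor [([0.613, 0.24, 0.022], 0.88)]
scene housing [([0.594, 0.24, 0.212], 0.61)]
scene housing_eye [([0.596, 0.24, 0.282], 0.96)]
scene drawer_floor [([0.611, 0.243, 0.022], 0.9)]
```

servo_tool:
  targets: [0, -0.06, 0, 0, 0, 0, 0, 0, 0, 0, 0.3, 0, 0, 0, 0, 0, 0, 0.4, 0, 0, 0, 0, 0, 0, 0.4, 0, 0, 0, 0, 0, 0, 0.3, 0, 0, 0, 0, 0, 0, 0.2, 0, 0, 0, 0, 0, 0, 0.2, 0, 0, 0, 0, 0, 0, 0.05, 0, 0, 0, 0, 0, 0, 0, 0, 0, 0]

```text
time: 30.65
ee_pos: [0.603, 0.2431, 0.0741]
eef_rot: [-180.0, -0.1, -173.5]
ft_force: [-0.7, -0.0, -2.2]
grip_width: 0.027
gripper_force: 50.5
```

servo_tool:
  targets: [0, 0, 0, 0.02, 0, 0, 0, 0, 0, 0, 0.02, 0, 0, 0, 0, 0, 0, 0.02, 0, 0, 0, 0, 0, 0, 0, 0, 0, 0]

```text
time: 31.05
ee_pos: [0.6034, 0.2433, 0.0695]
eef_rot: [180.0, 0.0, -173.5]
ft_force: [-0.2, 0.0, -2.1]
grip_width: 0.0268
gripper_force: 50.5
```

servo_tool:
  targets: [0, 0, 0, 0.02, 0, 0, 0, 0, 0, 0, 0, 0, 0, 0, 0, 0, 0, 0, 0, 0, 0]

```text
time: 31.35
ee_pos: [0.6049, 0.2433, 0.0691]
eef_rot: [180.0, 0.2, -173.5]
ft_force: [1.2, -1.6, 4.8]
grip_width: 0.0265
gripper_force: 51.4
```

It has touched the floor (Fz +4.8 at the expected height). Release and rise.

servo_tool:
  targets: [0.6, 0, 0, 0, 0, 0, 0, 0.6, 0, 0, 0, 0, 0, 0, 0.6, 0, 0, 0, 0, 0, 0, 0.6, 0, 0, 0, 0, 0, 0, 0.6, 0, 0, 0, 0, 0, 0, 0.6, 0, 0, -0.1, 0, 0, 0, 0.6, 0, 0, -0.3, 0, 0, 0, 0.6, 0, 0, -0.45, 0, 0, 0, 0.6, 0, 0, -0.45, 0, 0, 0, 0.6, 0, 0, -0.45, 0, 0, 0, 0.6, 0.4, 0, -0.2, 0, 0, 0, 0.6, 0.3, 0, 0, 0, 0, 0, 0.6, 0, 0, 0, 0, 0, 0, 0.6, 0, 0, 0, 0, 0, 0]

```text
time: 32.75
ee_pos: [0.5335, 0.2354, 0.2633]
eef_rot: [180.0, 0.1, -173.5]
ft_force: [-0.4, 0.5, 0.6]
grip_width: 0.0514
gripper_force: 0.0
```

Run:
```python
from h import *
st()
for c in ['side','wrist','scene']: save(c,c+'10.png')
where(['housing','housing_grip','drawer_floor','cab_drawer0_handle','glue'],['side','wrist','scene'])
w=cv2.imread('pics/wrist10.png');s=cv2.imread('pics/scene10.png')[120:290,180:350]
cv2.imwrite('pics/fin.png',np.hstack([cv2.resize(w,(440,330)),cv2.resize(s,(330,330))]))
```

```text
t 32.75 p [0.5335 0.2354 0.2633] r [ 1.800e+02  1.000e-01 -1.735e+02] F [-0.4  0.5  0.6] w 0.0514 g 0.0
side housing [([0.603, 0.238, 0.021], 0.62)]
side housing_grip [([0.599, 0.24, 0.108], 0.8)]
side drawer_floor [([0.613, 0.242, 0.02], 0.77), ([0.373, 0.118, 0.002], 0.28)]
side cab_drawer0_handle [([0.49, 0.228, 0.104], 0.56)]
side glue [([0.373, 0.122, 0.001], 0.58)]
wrist housing [([0.607, 0.241, 0.022], 0.94)]
wrist housing_grip [([0.604, 0.24, 0.109], 0.8)]
wrist drawer_floor [([0.612, 0.242, 0.025], 0.87)]
wrist cab_drawer0_handle [([0.484, 0.23, 0.102], 0.81)]
wrist glue [([0.366, 0.13, 0.001], 0.58)]
scene housing []
scene housing_grip [([0.6, 0.242, 0.109], 0.7)]
scene drawer_floor [([0.612, 0.245, 0.023], 0.82)]
scene cab_drawer0_handle [([0.483, 0.222, 0.103], 0.6)]
scene glue [([0.374, 0.122, -0.0], 0.77), ([0.533, -0.006, 0.146], 0.51)]
```

View pics/fin.png

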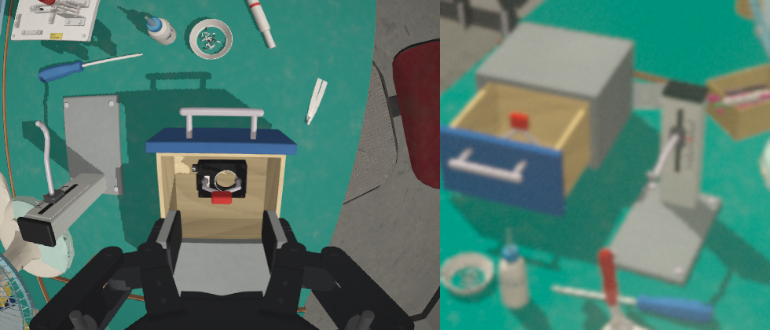

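The housing stands flat in the open drawer at (220,180), the hook is empty, the glue bottle is upright at (512,275) and the gripper is clear.

```bash
python3 -c "
from cell import robot
print(robot.close_job())"
```

```text
the job is handed in; nothing more can be done
None
```

The housing hung untouched on the scale for about 10 s and never came near the bottom of its travel. It now stands flat on the floor of the open drawer, the glue bottle is still upright, and the job was handed in at about 33 s.

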